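# Close the analyser's water tank with its click cap

### The arm

A 6-joint arm with a two-finger parallel gripper is mounted at the origin on the work surface. World frame = base frame: x ahead of the robot, y to its left, z up, the work surface at z = 0. Lengths are in m, angles in degrees, forces in N, time in s.
With the tool pointing down it reaches from about 0.25 to 0.85 m from the base axis. Payload 12.5 kg.
Tool frame: the origin (TCP) lies at the very end of the fingers, on their centre line; the grasp point (between the pads) lies 19 mm behind it; z points along the fingers, y is the direction in which the jaws open and shut (so a half turn about z gives the same grasp; the last joint's range is limited). The gripper opens to 93 mm and grips with 3 to 60 N. Pads are 15 mm wide; open, the fingers measure 128 mm over their backs; the gripper's body (75 mm by 188 mm) begins 65 mm behind the grasp point.
Start: joints at [-82.082, 20.094, 94.641, -0, 65.266, -4.847], TCP at [0.122, -0.536, 0.219] pointing down, gripper open.
Joint ranges: [-157.81, 157.81], [-45, 120.19], [0.68, 151.7], [-89.99, 269.99], [4.06, 180], [-164.3, 164.3]. Speed limits (degrees/s): [127.2, 127.2, 159.86, 180, 180, 180].

### API

Orientations are given as [roll, pitch, yaw] about the fixed x, y, z axes, in that order (R = Rz(yaw) Ry(pitch) Rx(roll)).
In Python, from station import manip, vision gives the robot as it stands.
- The arm moves only by the tool jog_arm, never from a script. Its argument "rows" is a list of rows, each a list of 7 numbers: the opening in per cent of the stroke, from 0 (shut) to 100 (fully open), then the shift along the tool's x, y, z in m, then the turn, a rotation vector about the tool's x, y, z in degrees. In form: [[fingers, tx, ty, tz, rx, ry, rz], ...]. A call has 1 to 12 rows; each row is the pose to reach, as a shift and turn from the pose commanded when the call began, along the tool's axes at that moment; what a row does not reach only later rows make up. A row lasts 1/8 s, in which the tool goes at most 62.5 mm and 10.7 degrees, less where a joint would pass 70% of its speed; a pose out of reach is approached as far as the arm can. A call with a gripper value outside its range is refused whole. The fingers move at their own pace and stop on an object; the grip force is fixed at half the most. Time passes only in rows, so rows that repeat a pose let the fingers close. It gives the time, the measured TCP pose, the force and the opening at its end, in the units of the state.
- manip.observe(): the state, without advancing time (a new reading comes with each control period).
- vision.camera(name): name is "scene" or "side" or "wrist"; returns a dict with "color" (384x512x3 uint8, red, green, blue), "z_map" (384x512 float32, m along the optical axis (not along the pixel's ray), 0 where there is no reading), "intrinsics" (3x3 intrinsics, pixels), "k1" (the pictures are not rectified: a ray, as slopes to the right and down, at radius r is drawn at 1 + k1 r^2 times it, then the intrinsics apply), "rvec" (rotation vector, rad) and "tvec" (3), from world to camera coordinates, as OpenCV has them. Camera axes: x right, y down, z forward; pixel columns grow to the right and rows downward; lengths in m; the calibration is good to about 2 mm. A picture is of the moment at which its call begins.
- manip.close_job(): hands the job in, once; it reports no verdict.
The state is a dict: "time_s": time; "joint_pos": joint angles; "qd": joint speeds; "effort": joint torques, N m; "eef_pos": TCP position; "orientation": TCP orientation; "force": force on the tool from outside, world axes, zero at the start; "moment": the same for the moment, N m; "width": finger opening in m.
Only numpy, scipy, OpenCV 4.12 (cv2) and the standard library are available. Lean on these libraries where they do the work, as an engineer would, in place of code of your own. Each camera call takes 0.05 s, during which the arm holds its last target. There are 200 camera calls.

### The job

Put the red wing cap on the filler neck of the white water tank, feeling for where its slot drops over the neck's orange drive bar so that the cap sits fully down, then turn it clockwise until the ratchet has clicked at least twice, and stop before a fifth click. Press only lightly on the neck (never more than about 20 N), let go of the cap so that it stays down and level, and leave the other things on the bench where they are.

Things in the scene. Friction and masses are not known exactly. Their poses are not given: they have to be found in the camera images.
- cap: The red click cap, loose, standing upright on the bench, about 90 g. Origin: centre of its underside, z up. 57 mm high: a round body 51 mm across up to z = 30 mm, a wing above it. The body is a hollow skirt, inner diameter 43 mm, with a flat ceiling inside, 15 mm above the underside.
- cap_wing (a point): Middle of the cap's flat upright wing, 43 mm above the cap's underside; axes as the cap's. The wing is 46 mm long (along x), 16 mm thick (along y) and stands from 30 to 57 mm above the underside; pinch it across its flats. It looks the same after half a turn and works either way round.
- cap_slot (a point): Middle of the mouth of the slot in the cap's ceiling, 15 mm above the underside; axes as the cap's. The slot is 9.5 mm wide, 9 mm deep and runs right across along the cap's x (in line with the wing).
- tank: White water tank fixed to the bench, 180 x 130 x 90 mm (x, y, z). Origin: centre of its underside, z up. A yellow stripe on its top runs along its x, from the neck towards +x. The tank does not move.
- neck (a point): On the axis of the tank's filler neck, 128 mm above the bench, 30 mm from the tank's centre towards its -x; axes as the tank's. The neck, a grey stub 38 mm in diameter with a chamfered rim, is height-adjustable: its flat top stands within 8 mm above or below this point, not measured. The cap is fully down when its ceiling rests on the neck's top (cap origin 15 mm below that top).
- bar (a point): On the neck's axis, 8 mm above the point neck. Orange drive bar, 36 mm long, 6 mm thick, stands 8 mm above the neck's top. Sprung: gives 4 mm (2 N to start, 5 N at the end) and pops up into the slot when within 0.1 rad of it, else holds the cap 4 mm or more too high. Axes as the tank's; the bar's direction is not measured: within 0.3 rad of the tank's x at the start. Light rubbing won't turn it.
- mount (a joint): How far the neck is pushed down into its sprung seat, m. 0 up to a press of about 5 N, then 1 mm for every 6 N more. A press of more than about 20 N (2.5 mm) damages it.
- ratchet (a joint): Slip of the torque ratchet, rad, 0 at the start. The cap, turned clockwise seen from above, carries the bar easily (0.05 N m) to the thread's end, 0.5 rad clockwise of the tank's x; beyond, the ratchet slips and this grows. A click is 0.35 rad: torque rises to about 0.3 N m, then falls suddenly at the jump. It rests at whole clicks (two: 0.70, four: 1.40).
- vent_cap: Blue round vent cap, 54 mm across, 40 mm high, loose; not to be used. Origin: centre of its underside.
- reagent: White bottle, 60 mm across, 150 mm high, loose; leave alone. Origin: centre of its underside.
- diluent: Amber bottle, 56 mm across, 120 mm high, loose; leave alone. Origin: centre of its underside.
- sample_cup: Clear cup, 60 mm across, 60 mm high, loose; leave alone. Origin: centre of its underside.
- tip_box: Blue open box, 110 x 80 x 50 mm, loose; leave alone. Origin: centre of its underside.
- marker: Black and red marker pen, 120 x 14 x 14 mm, lying along its x, loose; leave alone. Origin: centre of its underside.
Things that resemble listed ones, but are neither listed nor needed, are in the scene too. There is more than one size of the cap; the job needs the middle-sized.

How it is judged:
By the outcome, as a careful person would: the job done as asked, in the order asked, and still so for the second after the job is handed in, with the robot touching nothing.
It also fails if it takes over 64 s, if anything falls off the work surface, if the arm or the gripper's body presses on something with over 40 N, if the wrist force passes 120 N, or if a joint passes its speed limit or range.

## Working session

There is one attempt and no reset: what is moved stays moved. The work goes in short steps, Python scripts to look and compute and a tool call to move; the robot and the scene stay as the last step left them, time stands still between calls to the robot, and variables do not carry over. Pictures are saved under pics/ and viewed, about 8 in all and at most 12, crops included, and the job is handed in when it is done.

Besides the shell and the picture viewer there is one more tool, called after "Emit:" by a JSON object that holds its "op" and its "data", one argument or row to a line. jog_arm: Moves the arm, as the interface text tells. Its arguments: {"type":"object","properties":{"rows":{"type":"array"}},"required":["rows"]}

```bash
mkdir -p pics
cat > h.py <<'E'
import numpy as np, cv2
from station import manip, vision
def cam(n):
    c=vision.camera(n); c['R']=cv2.Rodrigues(np.array(c['rvec'],float))[0]; c['t']=np.array(c['tvec'],float).ravel(); c['K']=np.array(c['intrinsics'],float); return c
def rays(c,px):
    px=np.atleast_2d(np.array(px,float)); K=c['K']
    d=np.c_[(px[:,0]-K[0,2])/K[0,0],(px[:,1]-K[1,2])/K[1,1]]; s=d.copy()
    for _ in range(20): s=d/(1+c['k1']*(s**2).sum(1))[:,None]
    return np.c_[s,np.ones(len(s))]
def onplane(c,px,z):
    r=rays(c,px)@c['R']; o=-c['R'].T@c['t']; return o+r*((z-o[2])/r[:,2])[:,None]
def cloud(c):
    h,w=c['z_map'].shape; v,u=np.mgrid[:h,:w]; r=rays(c,np.c_[u.ravel(),v.ravel()])
    P=(r*c['z_map'].ravel()[:,None]-c['t'])@c['R']; return P.reshape(h,w,3)
def save(n,im): cv2.imwrite('pics/'+n,cv2.cvtColor(im,cv2.COLOR_RGB2BGR))
E
python3 - <<'E'
from h import *
a=cam('scene');b=cam('side')
np.save('sc.npy',a['color'])
for n,c in(('scene',a),('side',b)): print(n,(-c['R'].T@c['t']).round(3),c['K'].round(1).tolist(),c['k1'],c['R'][2].round(2))
save('1.png',cv2.resize(np.vstack([a['color'],b['color']]),None,fx=.78,fy=.78,interpolation=cv2.INTER_AREA))
for n,c in(('scene',a),('side',b)):
    P=cloud(c);h=cv2.cvtColor(c['color'],cv2.COLOR_RGB2HSV)
    for nm,m in(('red',((h[...,0]<8)|(h[...,0]>172))&(h[...,1]>130)&(h[...,2]>60)),('orange/yel',(h[...,0]>9)&(h[...,0]<35)&(h[...,1]>130)&(h[...,2]>100))):
        k,l,st,ce=cv2.connectedComponentsWithStats(m.astype(np.uint8))
        for i in range(1,k):
            if st[i,4]>25:
                q=P[(l==i)&(c['z_map']>0)]
                print(n,nm,st[i].tolist(),np.median(q,0).round(3),q.min(0).round(3),q.max(0).round(3))
print(manip.observe())
E
```

```text
scene [1.587 0.104 0.748] [[477.4, 0.0, 254.0], [0.0, 477.4, 187.4], [0.0, 0.0, 1.0]] -0.16850024715461076 [-0.85 -0.09 -0.52]
side [ 0.478 -0.956  0.776] [[477.9, 0.0, 249.9], [0.0, 477.9, 195.3], [0.0, 0.0, 1.0]] 0.0611131795097088 [ 0.06  0.83 -0.56]
scene red [491, 35, 13, 41, 181] [-0.666  1.017  0.205] [-0.686  1.004  0.102] [-0.647  1.031  0.3  ]
scene red [209, 179, 9, 9, 43] [ 0.371 -0.146  0.011] [ 0.348 -0.164  0.003] [ 0.385 -0.133  0.017]
scene red [346, 192, 18, 35, 228] [0.513 0.268 0.029] [0.411 0.242 0.003] [0.544 0.29  0.059]
scene red [379, 202, 28, 33, 583] [0.54  0.363 0.041] [ 0.505  0.332 -0.   ] [0.557 0.397 0.079]
scene red [216, 275, 6, 9, 50] [ 0.86  -0.043  0.079] [ 0.849 -0.049  0.067] [ 0.864 -0.037  0.082]
scene red [259, 276, 7, 10, 53] [0.853 0.046 0.079] [0.843 0.04  0.065] [0.857 0.053 0.084]
scene red [229, 285, 7, 11, 59] [ 0.889 -0.01   0.078] [ 0.875 -0.017  0.066] [ 0.893 -0.004  0.082]
scene red [273, 287, 8, 10, 60] [0.882 0.079 0.079] [0.869 0.072 0.068] [0.888 0.086 0.082]
scene orange/yel [230, 275, 7, 10, 43] [ 0.857 -0.014  0.08 ] [ 0.84
[... 1171 characters left out ...]
 [ 0.752 -0.213  0.075] [ 0.787 -0.175  0.101]
{'time_s': 0.1, 'joint_pos': array([-8.20821597e+01,  2.01205808e+01,  9.46727231e+01, -2.53552659e-03,
        6.52651122e+01, -4.84651801e+00]), 'qd': array([ 0.06112723, -0.02750008, -0.1710976 ,  0.01058216,  0.03059803,
       -0.02964994]), 'effort': array([ 6.35975539e-04, -4.98027849e+01, -2.85704148e+01,  7.00038183e-02,
        2.39024358e-02, -5.52781535e-05]), 'eef_pos': array([ 0.1214965 , -0.53610016,  0.21816538]), 'orientation': array([-1.79941598e+02, -2.64180906e-03,  1.27654190e+01]), 'force': array([ 0.04940975, -0.04250498,  0.7526833 ]), 'moment': array([-0.02719464, -0.01970401, -0.01604722]), 'width': 0.09296341522829873}
```

View pics/1.png

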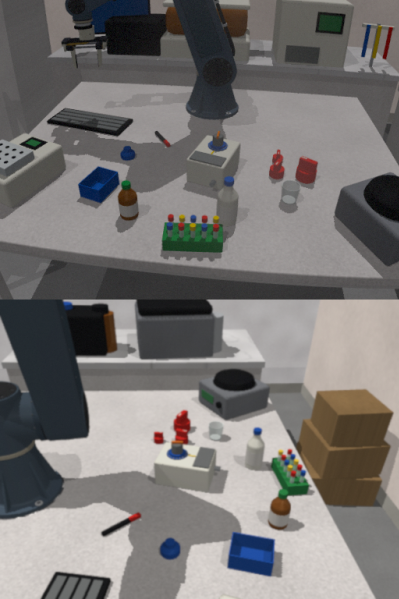

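Run:
```python
from h import *
a=cam('scene');b=cam('side')
A=cv2.resize(a['color'][160:250,230:430],(800,360),interpolation=cv2.INTER_CUBIC)
B=cv2.resize(b['color'][135:195,180:310],(800,240)[:1]+(240,) if 0 else (520,240),interpolation=cv2.INTER_CUBIC)
B=np.hstack([B,np.zeros((240,280,3),np.uint8)])
save('2.png',np.vstack([A,B]))
for n,c in(('scene',a),('side',b)):
    P=cloud(c);h=cv2.cvtColor(c['color'],cv2.COLOR_RGB2HSV)
    m=((h[...,0]<8)|(h[...,0]>172))&(h[...,1]>130)&(h[...,2]>40)&(P[...,2]>.004)&(P[...,1]>.2)&(P[...,1]<.45)&(P[...,0]<.65)&(P[...,0]>.35)
    q=P[m]
    from scipy.cluster.hierarchy import fclusterdata
    l=fclusterdata(q[:,:2],.015,criterion='distance')
    for i in set(l):
        if (l==i).sum()>15:
            w=q[l==i]; print(n,len(w),w.min(0).round(3),w.max(0).round(3),'top',w[w[:,2]>w[:,2].max()-.02].mean(0).round(3))
```

```text
scene 72 [0.409 0.258 0.004] [0.449 0.293 0.045] top [0.431 0.275 0.039]
scene 163 [0.495 0.242 0.007] [0.543 0.288 0.058] top [0.521 0.265 0.054]
scene 572 [0.502 0.333 0.004] [0.559 0.397 0.078] top [0.529 0.366 0.07 ]
side 138 [0.412 0.251 0.006] [0.442 0.278 0.044] top [0.427 0.268 0.035]
side 368 [0.488 0.327 0.004] [0.552 0.391 0.079] top [0.521 0.355 0.07 ]
side 227 [0.493 0.236 0.004] [0.538 0.281 0.058] top [0.515 0.258 0.05 ]
```

View pics/2.png

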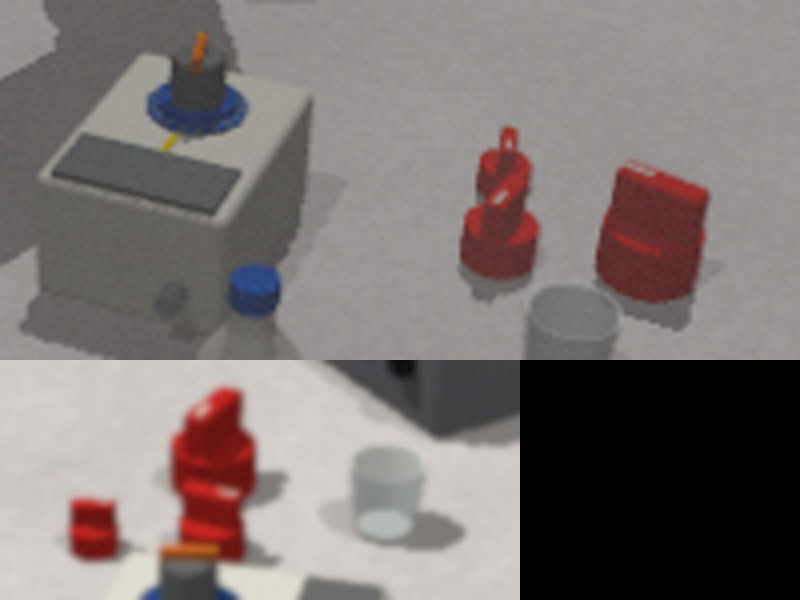

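Emit:
{"op": "jog_arm", "data": {
  "rows": [
    [100, 0.1, -0.1, -0.15, 0, 0, 0],
    [100, 0.15, -0.17, -0.19, 0, 0, 0],
    [100, 0.52, -0.595, -0.19, 0, 0, 0],
    [100, 0.52, -0.595, -0.19, 0, 0, 0],
    [100, 0.52, -0.595, -0.19, 0, 0, 0],
    [100, 0.52, -0.595, -0.19, 0, 0, 0],
    [100, 0.52, -0.595, -0.19, 0, 0, 0],
    [100, 0.52, -0.595, -0.19, 0, 0, 0],
    [100, 0.52, -0.595, -0.19, 0, 0, 0],
    [100, 0.52, -0.595, -0.19, 0, 0, 0],
    [100, 0.52, -0.595, -0.19, 0, 0, 0],
    [100, 0.52, -0.595, -0.19, 0, 0, 0]
  ]
}}

```text
time_s: 1.7
eef_pos: [0.4598, 0.0901, 0.3968]
orientation: [180.0, -0.0, 12.8]
force: [1.2, 0.4, 0.2]
width: 0.0927
```

Run:
```python
from h import *
c=cam('wrist');o=manip.observe()
print(o['eef_pos'],o['orientation'],o['joint_pos'].round(1),(-c['R'].T@c['t']).round(3),c['R'].round(2).tolist(),c['K'][0])
save('3.png',c['color'])
P=cloud(c);h=cv2.cvtColor(c['color'],cv2.COLOR_RGB2HSV)
for nm,m in(('red',((h[...,0]<8)|(h[...,0]>172))&(h[...,1]>130)&(h[...,2]>60)),('orange/yel',(h[...,0]>9)&(h[...,0]<35)&(h[...,1]>130)&(h[...,2]>100))):
    k,l,st,ce=cv2.connectedComponentsWithStats(m.astype(np.uint8))
    for i in range(1,k):
        if st[i,4]>25:
            q=P[(l==i)&(c['z_map']>0)]
            print(nm,st[i].tolist(),np.median(q,0).round(4),q.min(0).round(3),q.max(0).round(3),cv2.minAreaRect(np.argwhere(l==i)[:,::-1].astype(np.float32)))
```

```text
[0.46192206 0.0949775  0.3971259 ] [-1.79882167e+02 -1.02266457e-01  1.29334352e+01] [ 5.9  4.1 89.8  0.1 86.1 82.9] [0.524 0.104 0.563] [[0.22, -0.98, 0.0], [-0.95, -0.22, 0.24], [-0.23, -0.05, -0.97]] [280.3095013    0.         253.32628801]
red [86, 79, 53, 39, 1424] [0.524  0.3536 0.0409] [ 0.487  0.33  -0.001] [0.554 0.401 0.079] ((112.0, 98.0), (38.0, 52.0), 90.0)
red [154, 99, 31, 29, 647] [0.5148 0.2574 0.031 ] [ 0.491  0.239 -0.001] [0.541 0.297 0.059] ((169.27027893066406, 113.37837982177734), (29.92061424255371, 27.290233612060547), 9.462322235107422)
red [148, 148, 22, 21, 330] [0.4291 0.2685 0.0232] [ 0.409  0.255 -0.001] [0.446 0.296 0.045] ((158.2973175048828, 157.78378295898438), (19.070283889770508, 21.04306983947754), 80.53767395019531)
orange/yel [290, 120, 9, 13, 33] [0.5418 0.0408 0.0916] [0.531 0.036 0.09 ] [0.553 0.045 0.094] ((293.6853942871094, 125.80339050292969), (2.2259955406188965, 14.415971755981445), 32.00538635253906)
orange/yel [276, 144, 10, 23, 78] [0.4949 0.0551 0.1384] [0.478 0.052 0.137] [0.512 0.058 0.141] ((280.8243408203125, 154.94595336914062), (3.3084661960601807, 22.791656494140625), 17.10272979736328)
```

View pics/3.png

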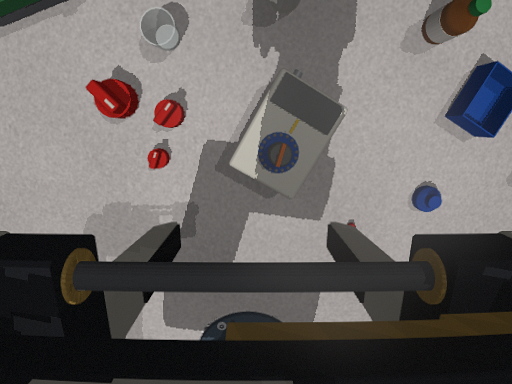

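Emit:
{"op": "jog_arm", "data": {
  "rows": [
    [40, 0.09, -0.15, 0.0, 0, 0, -137],
    [40, 0.09, -0.15, 0.06, 0, 0, -137],
    [40, 0.09, -0.15, 0.12, 0, 0, -137],
    [40, 0.09, -0.15, 0.197, 0, 0, -137],
    [40, 0.09, -0.15, 0.197, 0, 0, -137],
    [40, 0.09, -0.15, 0.197, 0, 0, -137],
    [40, 0.09, -0.15, 0.197, 0, 0, -137],
    [40, 0.09, -0.15, 0.197, 0, 0, -137],
    [40, 0.09, -0.15, 0.197, 0, 0, -137],
    [40, 0.09, -0.15, 0.197, 0, 0, -137],
    [40, 0.09, -0.15, 0.197, 0, 0, -137],
    [40, 0.09, -0.15, 0.197, 0, 0, -137]
  ]
}}

```text
time_s: 3.25
eef_pos: [0.5138, 0.254, 0.1993]
orientation: [-180.0, -0.0, 142.0]
force: [0.0, 0.0, -0.5]
width: 0.0376
```

```bash
cat > cap.py <<'E'
from h import *
import sys
c=cam('wrist');o=manip.observe()
print(o['time_s'],o['eef_pos'],o['orientation'],o['joint_pos'].round(1),o['width'])
P=cloud(c);h=cv2.cvtColor(c['color'],cv2.COLOR_RGB2HSV)
m=((h[...,0]<8)|(h[...,0]>172))&(h[...,1]>130)&(h[...,2]>40)
k,l,st,ce=cv2.connectedComponentsWithStats(m.astype(np.uint8))
for i in range(1,k):
    if st[i,4]>100:
        mm=(l==i)&(c['z_map']>0); q=P[mm]; zt=np.percentile(q[:,2],97)
        t=q[q[:,2]>zt-.006]; r=cv2.minAreaRect((t[:,:2]*1000).astype(np.float32)); b=cv2.boxPoints(r)
        e=max((b[1]-b[0],b[2]-b[1]),key=np.linalg.norm)
        w=cv2.PCACompute2((t[:,:2]).astype(np.float32),mean=None)[1][0]
        ring=q[(q[:,2]>.023)&(q[:,2]<.034)]; cc=cv2.minEnclosingCircle((ring[:,:2]*1000).astype(np.float32)) if len(ring)>5 else None
        print(st[i].tolist(),'top',zt.round(4),np.round(r[0],1),np.round(r[1],1),'ang',np.degrees(np.arctan2(e[1],e[0])).round(1),'pca',np.degrees(np.arctan2(w[1],w[0])).round(1),t.mean(0).round(4),'ring',cc)
save(sys.argv[1],c['color'])
E
python3 cap.py 4.png
```

```text
3.3 [0.51376708 0.25401946 0.19925886] [-1.79977044e+02 -1.15393294e-02  1.42574541e+02] [ 21.7  23.7  92.3  -0.   64.1 -30.9] 0.03702019533085943
[207, 100, 32, 32, 779] top 0.0434 [428.  273.9] [12.  34.1] ang -7.3 pca -7.0 [0.4271 0.2742 0.0422] ring ((427.9364013671875, 273.91864013671875), 18.354631423950195)
[300, 101, 73, 60, 2927] top 0.0771 [520.4 364.5] [60.  21.7] ang 58.1 pca 57.6 [0.5205 0.3651 0.0756] ring ((506.12652587890625, 342.82305908203125), 21.349397659301758)
[242, 158, 41, 46, 1300] top 0.0576 [516.  264.7] [15.9 44.8] ang -26.4 pca -27.1 [0.5137 0.2658 0.0563] ring ((515.9437255859375, 264.74114990234375), 24.937524795532227)
```

View pics/4.png

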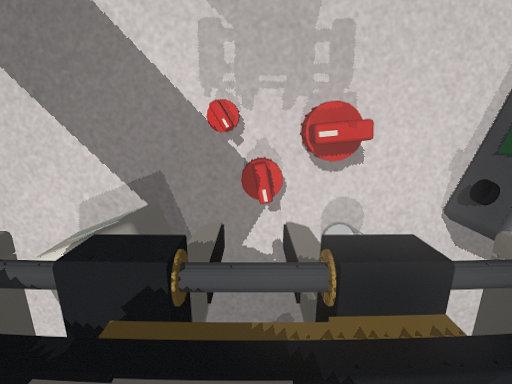

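Middle cap at (262,180) in picture 4: top 57.6 mm, body 50 mm (others 43 mm and 77 mm high), so it is the one meant. Descend and grip.

Emit:
{"op": "jog_arm", "data": {
  "rows": [
    [40, 0.005, 0.01, 0.04, 0, 0, -11],
    [40, 0.005, 0.01, 0.09, 0, 0, -11],
    [40, 0.005, 0.01, 0.13, 0, 0, -11],
    [40, 0.005, 0.01, 0.15, 0, 0, -11],
    [40, 0.005, 0.01, 0.163, 0, 0, -11],
    [40, 0.005, 0.01, 0.163, 0, 0, -11],
    [10, 0.005, 0.01, 0.163, 0, 0, -11],
    [0, 0.005, 0.01, 0.163, 0, 0, -11],
    [0, 0.005, 0.01, 0.163, 0, 0, -11],
    [0, 0.005, 0.01, 0.163, 0, 0, -11],
    [0, 0.005, 0.01, 0.163, 0, 0, -11]
  ]
}}

```text
time_s: 4.68
eef_pos: [0.5165, 0.2652, 0.037]
orientation: [180.0, 0.0, 152.7]
force: [-0.6, -1.5, 5.8]
width: 0.016
```

```bash
python3 -c "
from station import manip
o=manip.observe();print(o)"
```

```text
{'time_s': 4.675, 'joint_pos': array([ 2.25859235e+01,  3.68799647e+01,  9.72231744e+01, -2.19812355e-03,
        4.58491469e+01, -4.00902732e+01]), 'qd': array([0.00223214, 0.03746812, 0.00397927, 0.06189506, 0.00730519,
       0.02439988]), 'effort': array([ 3.09767621e-01, -5.51559198e+01, -2.04331756e+01,  1.16662045e-01,
       -2.49454798e-01,  6.64764648e-04]), 'eef_pos': array([0.51649094, 0.26519987, 0.03701768]), 'orientation': array([1.79964514e+02, 3.19351040e-02, 1.52677717e+02]), 'force': array([-0.61186379, -1.4756106 ,  5.8047888 ]), 'moment': array([-0.11615453, -0.06695631, -0.00030171]), 'width': 0.01596615154806941}
```

Emit:
{"op": "jog_arm", "data": {
  "rows": [
    [0, 0, 0, -0.03, 0, 0, 0],
    [0, 0, 0, -0.08, 0, 0, 0],
    [0, 0, 0, -0.14, 0, 0, -5],
    [0, -0.03, -0.04, -0.2, 0, 0, -12],
    [0, -0.06, -0.08, -0.2, 0, 0, -23],
    [0, -0.09, -0.12, -0.2, 0, 0, -23],
    [0, -0.12, -0.17, -0.2, 0, 0, -23],
    [0, -0.12, -0.17, -0.2, 0, 0, -23],
    [0, -0.12, -0.17, -0.2, 0, 0, -23],
    [0, -0.12, -0.17, -0.2, 0, 0, -23]
  ]
}}

```text
time_s: 5.92
eef_pos: [0.5446, 0.0601, 0.2363]
orientation: [180.0, -0.0, 175.8]
force: [0.8, 0.3, -0.7]
width: 0.0162
```

```bash
cat > neck.py <<'E'
from h import *
import sys
c=cam('wrist');o=manip.observe()
print(o['time_s'],o['eef_pos'],o['orientation'],o['joint_pos'].round(1),o['width'],o['force'],o['moment'])
P=cloud(c);h=cv2.cvtColor(c['color'],cv2.COLOR_RGB2HSV)
m=(h[...,0]>6)&(h[...,0]<35)&(h[...,1]>130)&(h[...,2]>60)
k,l,st,ce=cv2.connectedComponentsWithStats(m.astype(np.uint8))
for i in range(1,k):
    if st[i,4]>25 and st[i,1]<230:
        mm=(l==i); z=np.median(P[mm&(c['z_map']>0)][:,2]); zt=np.percentile(P[mm&(c['z_map']>0)][:,2],90)
        ct=max(cv2.findContours(mm.astype(np.uint8),0,1)[0],key=len)[:,0]
        q=onplane(c,np.argwhere(mm)[:,::-1],z)[:,:2]*1000
        r=cv2.minAreaRect(q.astype(np.float32));w=cv2.PCACompute2(q.astype(np.float32),mean=None)[1][0]
        print(st[i].tolist(),'z',z.round(4),zt.round(4),np.round(r,1) if 0 else r,'pca',np.degrees(np.arctan2(w[1],w[0])).round(1),q.mean(0).round(1))
w=(P[...,2]>.084)&(P[...,2]<.096)&(c['z_map']>0);w[230:]=0
print('tanktop',cv2.minAreaRect((P[w][:,:2]*1000).astype(np.float32)))
n=(P[...,2]>.11)&(P[...,2]<.145)&(c['z_map']>0)&(h[...,1]<90);n[230:]=0
q=P[n];zz=np.percentile(q[:,2],[50,80,95]);print('neck',zz)
t=q[abs(q[:,2]-zz[1])<.003];print(cv2.minEnclosingCircle((t[:,:2]*1000).astype(np.float32)),len(t))
save(sys.argv[1],c['color'])
E
python3 neck.py 5.png
```

```text
5.975 [0.54463922 0.06010854 0.23636882] [ 1.79994392e+02 -1.11915120e-02  1.75772004e+02] [  1.4  18.9  93.8   0.   67.4 -84.3] 0.016037914569626076 [-1.79160417  0.37612747 -0.56612139] [ 0.05204592 -0.1125192  -0.00074645]
[242, 127, 7, 38, 231] z 0.1385 0.1394 ((494.16571044921875, 55.635093688964844), (5.649710655212402, 34.01425552368164), 85.29778289794922) pca -4.3 [494.2  55.2]
[234, 177, 7, 16, 61] z 0.0913 0.093 ((539.6078491210938, 41.45222854614258), (4.666637420654297, 17.88307762145996), 74.04141998291016) pca -17.8 [539.3  41.5]
tanktop ((521.7045288085938, 46.98431396484375), (130.47193908691406, 177.2602996826172), 73.14647674560547)
neck [0.13027486 0.13100883 0.13168199]
((494.7154541015625, 55.270503997802734), 18.37106704711914) 827
```

View pics/5.png

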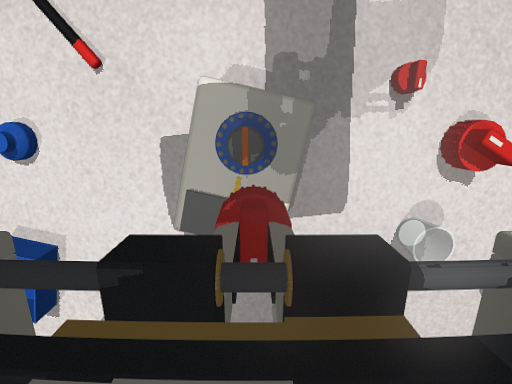

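Emit:
{"op": "jog_arm", "data": {
  "rows": [
    [0, 0.02, -0.0085, 0, 0, 0, 0],
    [0, 0.0494, -0.0085, 0, 0, 0, 0],
    [0, 0.0494, -0.0085, 0, 0, 0, 0],
    [0, 0.0494, -0.0085, 0.03, 0, 0, 0],
    [0, 0.0494, -0.0085, 0.055, 0, 0, 0],
    [0, 0.0494, -0.0085, 0.06, 0, 0, 0],
    [0, 0.0494, -0.0085, 0.06, 0, 0, 0]
  ]
}}

```text
time_s: 6.85
eef_pos: [0.4954, 0.0545, 0.1769]
orientation: [180.0, 0.0, 175.7]
force: [0.4, -0.5, -0.6]
width: 0.0156
```

```bash
cat > s.py <<'E'
from station import manip
o=manip.observe();print(o['time_s'],o['eef_pos'].round(4),o['orientation'].round(2),o['force'].round(2),o['moment'].round(3),o['width'],o['joint_pos'].round(1))
E
python3 s.py
python3 - <<'E'
from h import *
a=cam('scene');b=cam('side')
A=cv2.resize(a['color'][120:220,190:330],(700,500)[:1]+(500,),interpolation=cv2.INTER_CUBIC)[:, :]
B=cv2.resize(b['color'][120:240,170:290],(500,500),interpolation=cv2.INTER_CUBIC)
save('6.png',cv2.resize(np.hstack([A,B]),(800,333)))
E
```

```text
6.85 [0.4954 0.0545 0.1769] [1.8000e+02 2.0000e-02 1.7571e+02] [ 0.39 -0.52 -0.6 ] [ 0.039 -0.162  0.046] 0.01564403798529987 [  0.9  17.7 104.7   0.   57.6 -84.8]
```

View pics/6.png

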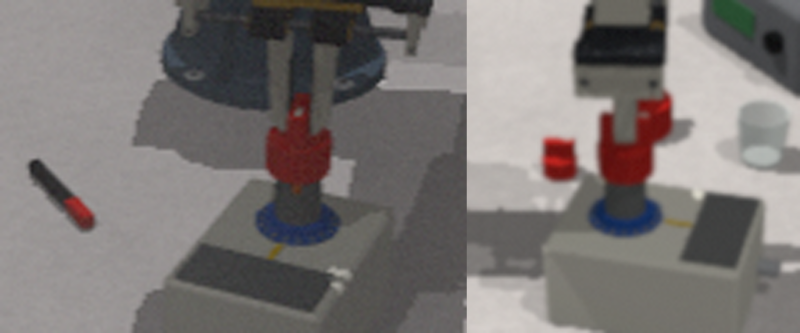

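Cap hangs upright and centred over the neck in both views. Descend gently.

Emit:
{"op": "jog_arm", "data": {
  "rows": [
    [0, 0, 0, 0.003, 0, 0, 0],
    [0, 0, 0, 0.006, 0, 0, 0],
    [0, 0, 0, 0.009, 0, 0, 0],
    [0, 0, 0, 0.011, 0, 0, 0],
    [0, 0, 0, 0.013, 0, 0, 0],
    [0, 0, 0, 0.015, 0, 0, 0],
    [0, 0, 0, 0.015, 0, 0, 0]
  ]
}}

```text
time_s: 7.82
eef_pos: [0.4948, 0.0542, 0.1613]
orientation: [-180.0, -0.0, 175.7]
force: [-0.8, -0.2, -0.8]
width: 0.0156
```

```bash
python3 s.py
```

```text
7.825 [0.4948 0.0542 0.1613] [-1.8000e+02 -2.0000e-02  1.7568e+02] [-0.81 -0.25 -0.83] [ 0.073 -0.149 -0.044] 0.015594015038379382 [  0.9  18.9 105.6   0.   55.6 -84.8]
```

Skirt is over the neck with no contact. Continue in 1 mm steps.

Emit:
{"op": "jog_arm", "data": {
  "rows": [
    [0, 0, 0, 0.001, 0, 0, 0],
    [0, 0, 0, 0.002, 0, 0, 0],
    [0, 0, 0, 0.003, 0, 0, 0],
    [0, 0, 0, 0.004, 0, 0, 0],
    [0, 0, 0, 0.005, 0, 0, 0],
    [0, 0, 0, 0.005, 0, 0, 0]
  ]
}}

```text
time_s: 8.57
eef_pos: [0.4948, 0.0542, 0.1564]
orientation: [180.0, -0.0, 175.7]
force: [-0.3, 0.0, -0.3]
width: 0.0156
```

```bash
python3 s.py
```

```text
8.575 [0.4948 0.0542 0.1564] [ 1.8000e+02 -1.0000e-02  1.7568e+02] [-0.26  0.03 -0.3 ] [ 0.004 -0.15  -0.054] 0.015572820155743397 [  0.9  19.3 105.8   0.   54.9 -84.8]
```

Emit:
{"op": "jog_arm", "data": {
  "rows": [
    [0, 0, 0, 0.001, 0, 0, 0],
    [0, 0, 0, 0.002, 0, 0, 0],
    [0, 0, 0, 0.003, 0, 0, 0],
    [0, 0, 0, 0.003, 0, 0, 0]
  ]
}}

```text
time_s: 9.07
eef_pos: [0.4948, 0.0542, 0.1534]
orientation: [-180.0, -0.0, 175.7]
force: [1.3, -0.5, -1.0]
width: 0.0154
```

```bash
python3 s.py
```

```text
9.075 [0.4948 0.0542 0.1534] [-1.8000e+02 -1.0000e-02  1.7568e+02] [ 1.31 -0.51 -1.01] [ 0.056 -0.104 -0.008] 0.015393828153026512 [  0.9  19.5 106.   -0.   54.5 -84.8]
```

Emit:
{"op": "jog_arm", "data": {
  "rows": [
    [0, 0, 0, 0.0005, 0, 0, 0],
    [0, 0, 0, 0.001, 0, 0, 0],
    [0, 0, 0, 0.001, 0, 0, 0]
  ]
}}

```text
time_s: 9.45
eef_pos: [0.495, 0.0542, 0.1527]
orientation: [-180.0, 0.0, 175.7]
force: [-1.3, 0.1, 3.2]
width: 0.0154
```

```bash
python3 s.py
```

```text
9.45 [0.495  0.0542 0.1527] [-1.8000e+02  2.0000e-02  1.7568e+02] [-1.26  0.13  3.23] [0.076 0.033 0.005] 0.015440873229911667 [  0.9  19.6 106.   -0.   54.4 -84.8]
```

Contact at TCP 0.1528 as predicted for fully down (0.153) with no earlier bar contact: the slot is over the bar. Turn clockwise.

Emit:
{"op": "jog_arm", "data": {
  "rows": [
    [0, 0, 0, 0, 0, 0, 4],
    [0, 0, 0, 0, 0, 0, 9],
    [0, 0, 0, 0, 0, 0, 14],
    [0, 0, 0, 0, 0, 0, 19],
    [0, 0, 0, 0, 0, 0, 24],
    [0, 0, 0, 0, 0, 0, 29],
    [0, 0, 0, 0, 0, 0, 33],
    [0, 0, 0, 0, 0, 0, 36],
    [0, 0, 0, 0, 0, 0, 36]
  ]
}}

```text
time_s: 10.58
eef_pos: [0.4951, 0.0547, 0.1526]
orientation: [179.9, -0.0, 139.7]
force: [-0.8, 5.1, 2.5]
width: 0.0157
```

```bash
python3 s.py
```

```text
10.575 [0.4951 0.0547 0.1526] [179.94  -0.   139.7 ] [-0.78  5.1   2.52] [ 0.955 -0.151  0.082] 0.015674015363027923 [ 9.00e-01  1.96e+01  1.06e+02  1.00e-01  5.44e+01 -4.88e+01]
```

Emit:
{"op": "jog_arm", "data": {
  "rows": [
    [0, 0.0004, 0.0005, 0, 0, 0, 3],
    [0, 0.0004, 0.0005, 0, 0, 0, 6],
    [0, 0.0004, 0.0005, 0, 0, 0, 9],
    [0, 0.0004, 0.0005, 0, 0, 0, 12],
    [0, 0.0004, 0.0005, 0, 0, 0, 15],
    [0, 0.0004, 0.0005, 0, 0, 0, 15]
  ]
}}

```text
time_s: 11.32
eef_pos: [0.4952, 0.055, 0.1526]
orientation: [180.0, 0.0, 124.8]
force: [0.4, 4.0, 3.1]
width: 0.016
```

```bash
python3 s.py
```

```text
11.325 [0.4952 0.055  0.1526] [1.7996e+02 1.0000e-02 1.2477e+02] [0.4  4.04 3.05] [ 0.733 -0.265  0.181] 0.016048525086133116 [  1.   19.6 106.    0.   54.4 -33.8]
```

Emit:
{"op": "jog_arm", "data": {
  "rows": [
    [0, 0, 0, 0, 0, 0, 3],
    [0, 0, 0, 0, 0, 0, 6],
    [0, 0, 0, 0, 0, 0, 8],
    [0, 0, 0, 0, 0, 0, 8]
  ]
}}

```text
time_s: 11.82
eef_pos: [0.4951, 0.055, 0.1526]
orientation: [180.0, -0.0, 116.7]
force: [0.1, 4.3, 4.4]
width: 0.0157
```

```bash
python3 s.py
```

```text
11.825 [0.4951 0.055  0.1526] [179.97  -0.   116.73] [0.12 4.29 4.37] [ 0.836 -0.15   0.224] 0.015686407479191686 [  1.   19.6 106.    0.   54.4 -25.8]
```

Emit:
{"op": "jog_arm", "data": {
  "rows": [
    [0, 0, 0, 0, 0, 0, 2],
    [0, 0, 0, 0, 0, 0, 4],
    [0, 0, 0, 0, 0, 0, 4]
  ]
}}

```text
time_s: 12.2
eef_pos: [0.495, 0.0549, 0.1525]
orientation: [180.0, -0.0, 112.6]
force: [0.2, 5.4, 5.0]
width: 0.0156
```

```bash
python3 s.py
```

```text
12.2 [0.495  0.0549 0.1525] [179.98  -0.   112.62] [0.25 5.42 5.02] [ 0.854 -0.283  0.066] 0.015567723686275868 [  1.   19.6 106.    0.   54.4 -21.7]
```

Emit:
{"op": "jog_arm", "data": {
  "rows": [
    [0, 0, 0, 0, 0, 0, 2],
    [0, 0, 0, 0, 0, 0, 4],
    [0, 0, 0, 0, 0, 0, 4]
  ]
}}

```text
time_s: 12.58
eef_pos: [0.495, 0.0547, 0.1525]
orientation: [180.0, 0.0, 108.6]
force: [0.2, 3.0, 4.9]
width: 0.0158
```

```bash
python3 s.py
```

```text
12.575 [0.495  0.0547 0.1525] [1.8000e+02 1.0000e-02 1.0864e+02] [0.23 3.01 4.91] [ 0.565 -0.211 -0.031] 0.0158184132114693 [  1.   19.6 106.   -0.   54.4 -17.7]
```

Emit:
{"op": "jog_arm", "data": {
  "rows": [
    [0, 0, 0, 0, 0, 0, 3],
    [0, 0, 0, 0, 0, 0, 5],
    [0, 0, 0, 0, 0, 0, 5]
  ]
}}

```text
time_s: 12.95
eef_pos: [0.495, 0.0547, 0.1525]
orientation: [180.0, 0.0, 103.7]
force: [1.3, 3.1, 5.0]
width: 0.0155
```

```bash
python3 s.py
```

```text
12.95 [0.495  0.0547 0.1525] [1.7999e+02 2.0000e-02 1.0367e+02] [1.29 3.06 5.  ] [ 0.562 -0.238  0.344] 0.015526610558183057 [  1.   19.6 106.   -0.   54.4 -12.7]
```

Emit:
{"op": "jog_arm", "data": {
  "rows": [
    [0, 0, 0, 0, 0, 0, 3],
    [0, 0, 0, 0, 0, 0, 5],
    [0, 0, 0, 0, 0, 0, 5]
  ]
}}

```text
time_s: 13.32
eef_pos: [0.4949, 0.0547, 0.1525]
orientation: [180.0, 0.0, 98.7]
force: [0.1, 2.7, 4.8]
width: 0.0157
```

```bash
python3 s.py
```

```text
13.325 [0.4949 0.0547 0.1525] [1.800e+02 2.000e-02 9.867e+01] [0.12 2.66 4.77] [ 0.535 -0.136  0.169] 0.01571231876026153 [  1.   19.6 106.   -0.   54.4  -7.7]
```

Emit:
{"op": "jog_arm", "data": {
  "rows": [
    [0, 0, 0, 0, 0, 0, 2],
    [0, 0, 0, 0, 0, 0, 4],
    [0, 0, 0, 0, 0, 0, 4]
  ]
}}

```text
time_s: 13.7
eef_pos: [0.4949, 0.0547, 0.1525]
orientation: [-180.0, 0.0, 94.6]
force: [-0.0, 3.0, 5.5]
width: 0.0156
```

```bash
python3 s.py
```

```text
13.7 [0.4949 0.0547 0.1525] [-1.800e+02  1.000e-02  9.465e+01] [-0.02  3.    5.46] [ 0.459 -0.114  0.038] 0.015614677555010307 [  1.   19.6 106.   -0.   54.4  -3.7]
```

Emit:
{"op": "jog_arm", "data": {
  "rows": [
    [0, 0, 0, 0, 0, 0, 2],
    [0, 0, 0, 0, 0, 0, 4],
    [0, 0, 0, 0, 0, 0, 4]
  ]
}}

```text
time_s: 14.08
eef_pos: [0.4948, 0.0547, 0.1525]
orientation: [-180.0, 0.0, 90.6]
force: [-0.4, 2.6, 6.3]
width: 0.016
```

```bash
python3 s.py
```

```text
14.075 [0.4948 0.0547 0.1525] [-1.7999e+02  2.0000e-02  9.0640e+01] [-0.41  2.56  6.33] [ 0.46  -0.088  0.023] 0.016010380458852527 [  1.   19.6 106.   -0.   54.4   0.3]
```

Emit:
{"op": "jog_arm", "data": {
  "rows": [
    [0, 0, 0, -0.0003, 0, 0, 3],
    [0, 0, 0, -0.0003, 0, 0, 5],
    [0, 0, 0, -0.0003, 0, 0, 5]
  ]
}}

```text
time_s: 14.45
eef_pos: [0.4948, 0.0547, 0.1526]
orientation: [-180.0, 0.0, 85.7]
force: [-0.4, 1.0, 3.3]
width: 0.0157
```

```bash
python3 s.py
```

```text
14.45 [0.4948 0.0547 0.1526] [-1.7998e+02  2.0000e-02  8.5690e+01] [-0.36  0.97  3.27] [ 0.161 -0.016  0.141] 0.015747229516431815 [  1.   19.6 106.   -0.   54.5   5.3]
```

Emit:
{"op": "jog_arm", "data": {
  "rows": [
    [0, 0, 0, 0, 0, 0, 3],
    [0, 0, 0, 0, 0, 0, 5],
    [0, 0, 0, 0, 0, 0, 5]
  ]
}}

```text
time_s: 14.82
eef_pos: [0.4947, 0.0547, 0.1526]
orientation: [-180.0, 0.0, 80.7]
force: [-0.3, -0.3, 4.4]
width: 0.0156
```

```bash
python3 s.py
```

```text
14.825 [0.4947 0.0547 0.1526] [-1.7998e+02  3.0000e-02  8.0740e+01] [-0.35 -0.28  4.36] [-0.014  0.069  0.584] 0.015617280636983748 [  1.   19.6 106.   -0.   54.5  10.2]
```

Emit:
{"op": "jog_arm", "data": {
  "rows": [
    [0, 0, 0, 0, 0, 0, 2],
    [0, 0, 0, 0, 0, 0, 4],
    [0, 0, 0, 0, 0, 0, 4]
  ]
}}

```text
time_s: 15.2
eef_pos: [0.4947, 0.0548, 0.1527]
orientation: [-180.0, 0.0, 76.6]
force: [-2.9, -0.0, 3.7]
width: 0.0159
```

```bash
python3 s.py
```

```text
15.2 [0.4947 0.0548 0.1527] [-179.97    0.     76.61] [-2.9  -0.01  3.7 ] [-0.18   0.317  0.047] 0.015882910396635617 [  1.   19.6 106.    0.   54.5  14.3]
```

Emit:
{"op": "jog_arm", "data": {
  "rows": [
    [0, 0, 0, 0, 0, 0, 2],
    [0, 0, 0, 0, 0, 0, 5],
    [0, 0, 0, 0, 0, 0, 5]
  ]
}}

```text
time_s: 15.58
eef_pos: [0.4947, 0.0549, 0.1527]
orientation: [-180.0, 0.0, 71.6]
force: [-2.3, 0.2, 4.0]
width: 0.0159
```

```bash
python3 s.py
```

```text
15.575 [0.4947 0.0549 0.1527] [-179.97    0.     71.62] [-2.31  0.18  3.96] [-0.12   0.374 -0.025] 0.01590991554058156 [  1.   19.6 106.    0.   54.5  19.3]
```

Three torque drops (≈115°, ≈97°, ≈78°, spaced one click). Release and rise.

Emit:
{"op": "jog_arm", "data": {
  "rows": [
    [40, 0, 0, 0, 0, 0, 0],
    [40, 0, 0, 0, 0, 0, 0],
    [40, 0, 0, 0, 0, 0, 0],
    [40, 0, 0, 0, 0, 0, 0],
    [40, 0, 0, -0.01, 0, 0, 0],
    [40, 0, 0, -0.03, 0, 0, 0],
    [40, 0, 0, -0.06, 0, 0, 0],
    [40, -0.03, 0, -0.11, 0, 0, 0],
    [40, -0.05, 0, -0.14, 0, 0, 0],
    [40, -0.05, 0, -0.14, 0, 0, 0],
    [40, -0.05, 0, -0.14, 0, 0, 0]
  ]
}}

```text
time_s: 16.95
eef_pos: [0.4789, 0.0077, 0.2921]
orientation: [-180.0, 0.0, 71.7]
force: [-0.1, 0.3, -1.0]
width: 0.0372
```

```bash
python3 s.py; python3 cap.py 7w.png
python3 - <<'E'
from h import *
w=cv2.cvtColor(cv2.imread('pics/7w.png'),cv2.COLOR_BGR2RGB)
a=cam('scene');b=cam('side')
A=cv2.resize(a['color'][120:220,190:330],(400,288),interpolation=cv2.INTER_CUBIC)
B=cv2.resize(b['color'][120:220,160:300],(400,288),interpolation=cv2.INTER_CUBIC)
save('7.png',np.vstack([np.hstack([A,B]),cv2.resize(w,(400,300)).repeat(1,0) if 0 else np.hstack([cv2.resize(w,(400,300)),cv2.resize(b['color'],(400,300))])]))
P=cloud(b)
c=cam('wrist');P=cloud(c);h=cv2.cvtColor(c['color'],cv2.COLOR_RGB2HSV)
m=((h[...,0]<8)|(h[...,0]>172))&(h[...,1]>130)&(P[...,2]>.1)
q=P[m]; print('heights',np.percentile(q[:,2],[2,25,50,75,98]).round(4))
for lo,hi in((.14,.155),(.166,.185)):
    s=q[(q[:,2]>lo)&(q[:,2]<hi)]
    s=s[abs(s[:,2]-np.median(s[:,2]))<.003]
    f=np.linalg.lstsq(np.c_[s[:,:2]-s[:,:2].mean(0),np.ones(len(s))],s[:,2],rcond=None)[0];print('plane',len(s),f.round(4))
E
```

```text
16.95 [0.4789 0.0077 0.2921] [-179.95    0.     71.67] [-0.12  0.29 -1.  ] [-0.062 -0.067  0.007] 0.03717584377798477 [-4.7  8.5 99.1  0.  72.5 13.7]
17.0 [0.47881154 0.00788447 0.29173048] [-1.79904361e+02  1.72010263e-02  7.16988883e+01] [-4.6  8.5 99.1  0.  72.5 13.7] 0.03738788962407979
[143, 0, 34, 24, 604] top 0.0429 [426.5 268.5] [ 7.7 34.6] ang -17.9 pca -13.5 [0.4248 0.2697 0.0412] ring ((427.580078125, 268.1632080078125), 16.53522300720215)
[498, 59, 14, 14, 150] top 0.0805 [844.3  46.1] [14.2  9.5] ang 69.3 pca 80.8 [0.8436 0.0459 0.0786] ring None
[231, 120, 46, 47, 1592] top 0.1734 [494.5  54.5] [43.9 15.4] ang 71.7 pca 71.8 [0.4951 0.0562 0.1721] ring None
heights [0.1442 0.1454 0.1463 0.172  0.1738]
plane 956 [0.0002 0.0009 0.1456]
plane 609 [ 0.0087 -0.0109  0.1723]
```

View pics/7.png

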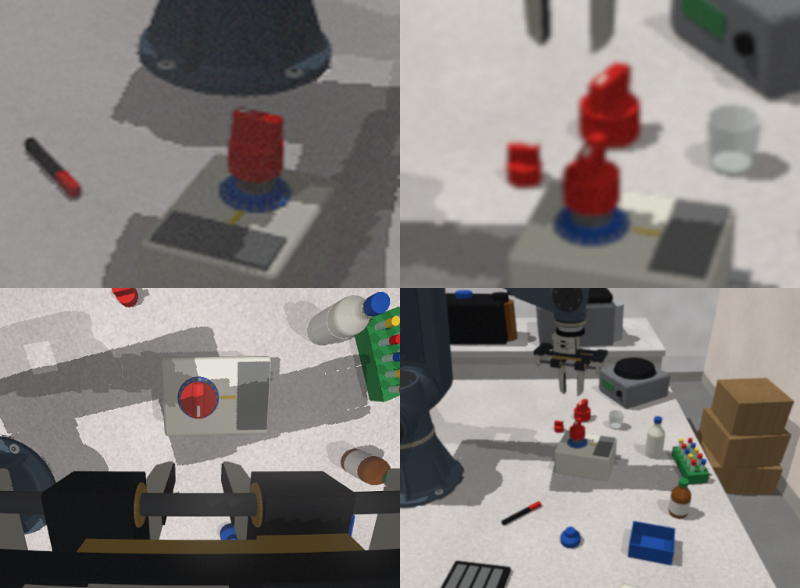

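```bash
python3 -c "
from station import manip
print(manip.close_job())"
```

```text
the job is handed in; nothing more can be done
None
```

The middle-sized red cap is on the neck, fully down over the drive bar, turned clockwise through what I read as three ratchet clicks, and released. I handed the job in at about 17 s of the 64 s allowed.

- **Seating:** I lowered the cap lined up with the bar. It met no resistance at the height where a missed slot would have caught, and first contact came at the fully-down height. After release, the top of the cap body measured z = 0.1456 m. That puts its underside at 0.1156 m, against 0.116 m expected, and level to within about 0.1°.
- **Clicks:** Torque fell sharply near tool headings of 115°, 97° and 78°. The cap's final angle gives about 1.0–1.09 rad of ratchet slip, where three clicks is 1.05 rad. The moment readings were noisy, with one isolated 0.58 N·m sample just before the third drop. The third click is therefore less certain than the first two, but on either evidence the count is at least two and below five.
- **Force:** The highest vertical force I read on the neck was about 6 N. Readings came only at the end of each move, so a brief higher peak would not show.
- **Other things:** In the final pictures nothing else looks disturbed. I checked this by eye and did not measure the other objects' positions. The gripper was open and clear of everything.

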